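# Set out the loaded paint syringes, clear the used-up ones

## Task

Set out the mixed colours for painting: lay each loaded paint syringe (plunger drawn out) in the cradle of its own colour, fully down in the V saddles, with its finger flange in the cross slot between the rear saddle and the fork and its nozzle forward. Put the two used-up syringes (plunger pushed in) in the nearer of the two clear plastic tubs for washing.

Things in the scene. Friction and masses are not known exactly. Their poses are not given: they have to be found in the camera images.
- yellow_drawn: Loaded syringe, yellow tape and tip cap, white barrel 24 mm thick, grey plunger drawn out: black thumb plate at x = -95 to -103 mm. Origin on the axis at mid-barrel, 12 mm above the table; x along the axis to the nozzle. Barrel x = -45 to +45, cap to +65; finger flange at x = -45.5: 46 wide (y), 24 high, 3 thick. Plunger slides stiffly (3 N). 50 to 90 g. Grip across the barrel at the origin.
- blue_drawn: Loaded syringe, blue tape and tip cap, white barrel 24 mm thick, grey plunger drawn out: black thumb plate at x = -95 to -103 mm. Origin on the axis at mid-barrel, 12 mm above the table; x along the axis to the nozzle. Barrel x = -45 to +45, cap to +65; finger flange at x = -45.5: 46 wide (y), 24 high, 3 thick. Plunger slides stiffly (3 N). 50 to 90 g. Grip across the barrel at the origin.
- red_drawn: Loaded syringe, red tape and tip cap, white barrel 24 mm thick, grey plunger drawn out: black thumb plate at x = -95 to -103 mm. Origin on the axis at mid-barrel, 12 mm above the table; x along the axis to the nozzle. Barrel x = -45 to +45, cap to +65; finger flange at x = -45.5: 46 wide (y), 24 high, 3 thick. Plunger slides stiffly (3 N). 50 to 90 g. Grip across the barrel at the origin.
- yellow_empty: Used-up syringe, yellow tape and tip cap, white barrel 24 mm thick, plunger pushed in: black thumb plate at x = -57 to -61 mm, close behind the flange. Origin on the axis at mid-barrel, 12 mm above the table; x along the axis to the nozzle. Barrel x = -45 to +45, cap to +65; finger flange at x = -45.5: 46 wide (y), 24 high. 50 to 90 g. Grip across the barrel.
- blue_empty: Used-up syringe, blue tape and tip cap, white barrel 24 mm thick, plunger pushed in: black thumb plate at x = -57 to -61 mm, close behind the flange. Origin on the axis at mid-barrel, 12 mm above the table; x along the axis to the nozzle. Barrel x = -45 to +45, cap to +65; finger flange at x = -45.5: 46 wide (y), 24 high. 50 to 90 g. Grip across the barrel.
- yellow_cradle: Fixed yellow cradle, 123 x 62 x 46 mm. Origin on the table; x = where the nozzle points. V saddles (x -37 to -25, 28 to 54 mm) hold the barrel's axis 40 mm above the origin, mid-barrel over it. Flange slot x -53 to -37, floor 14 up; behind it a fork, 26 mm gap, 46 high. Saddles 46 high, 56 wide; V 46 mm wide at the top. Between the saddles only a spine 20 wide, 8 high: room for fingers.
- blue_cradle: Fixed blue cradle, 123 x 62 x 46 mm. Origin on the table; x = where the nozzle points. V saddles (x -37 to -25, 28 to 54 mm) hold the barrel's axis 40 mm above the origin, mid-barrel over it. Flange slot x -53 to -37, floor 14 up; behind it a fork, 26 mm gap, 46 high. Saddles 46 high, 56 wide; V 46 mm wide at the top. Between the saddles only a spine 20 wide, 8 high: room for fingers.
- red_cradle: Fixed red cradle, 123 x 62 x 46 mm. Origin on the table; x = where the nozzle points. V saddles (x -37 to -25, 28 to 54 mm) hold the barrel's axis 40 mm above the origin, mid-barrel over it. Flange slot x -53 to -37, floor 14 up; behind it a fork, 26 mm gap, 46 high. Saddles 46 high, 56 wide; V 46 mm wide at the top. Between the saddles only a spine 20 wide, 8 high: room for fingers.
- wash_tub: Fixed open clear plastic tub, the nearer of two, rounded oblong, 166 (x) x 200 (y) x 78 mm high, sloping walls: inside about 140 x 175 at the rim, 95 x 145 at the bottom. Origin under its centre on the table; long side along its y; floor 6 to 13 mm up. A syringe lies in it along y, the two side by side or one on the other. Open the fingers only part way inside.

How it is judged:
By the outcome, as a careful person would: the job done as asked, in the order asked, and still so for the second after the job is handed in, with the robot touching nothing.
It also fails if it takes over 120 s, if anything falls off the work surface, if the arm or the gripper's body presses on something with over 40 N, if the wrist force passes 120 N, or if a joint passes its speed limit or range.

## Robot

A 6-joint arm with a two-finger parallel gripper is mounted at the origin on a cart in front of the work surface, level with it; the furniture and walls round the work are solid. World frame = base frame: x ahead of the robot, y to its left, z up, the work surface at z = 0. Lengths are in mm, angles in rad, forces in N, time in s.
With the tool pointing down it reaches from about 250 to 775 mm from the base axis. Payload 8.9 kg.
Tool frame: the origin (TCP) lies at the very end of the fingers, on their centre line; the grasp point (between the pads) lies 19 mm behind it; z points along the fingers, y is the line along which they close (so a half turn about z gives the same grasp; the last joint's range is limited). The gripper opens to 85 mm and grips with 20 to 120 N. Pads are 22 mm wide; open, the fingers measure 114 mm over their backs; the gripper's body (76 mm by 85 mm) begins 54 mm behind the grasp point. The pads swing forward as they close: fully open they stand 13 mm farther back than shut.
Start: joints at [0.976, 0.291, -0.153, 1.127, 0, 1.431], TCP at [231.089, 471.404, 231.305] pointing down, gripper open.
Joint ranges: [-2.52, 2.52], [-0.91, 1.74], [-1.3, 1.37], [-1.96, 2.02], [-1.52, 1.47], [-3.14, 3.14]. Speed limits (rad/s): [2.22, 2.22, 2.79, 3.14, 3.14, 3.14].

## Interface

Orientations are given as [roll, pitch, yaw] about the fixed x, y, z axes, in that order (R = Rz(yaw) Ry(pitch) Rx(roll)).
In Python, from workcell import get_obs, optics, sign_off gives the robot as it stands.
- The arm moves only by the shell command python3 -m jog 'ROWS' [OPENING]. ROWS is JSON, a list that holds one entry, the list of rows, each a list of 6 numbers: the shift along the world's x, y, z as a fraction of full scale, then the turn, a rotation vector about the world's x, y, z as a fraction of full scale. A call has 1 to 8 rows; each row shifts and turns the commanded pose from where the row before left it; what a row does not reach is not made up. Full scale, the value 1, is 250 mm for a shift and pi/4 rad for a turn. A row lasts 1/8 s, in which the tool goes at most 62.5 mm and 10.7 degrees, less where a joint would pass 70% of its speed; a pose out of reach is approached as far as the arm can. A call with a number of a shift or a turn outside -1 to 1 is refused whole. A call with a gripper value outside its range is refused whole. OPENING is the finger opening in mm, from 0 to 85.4, set as the call begins (- or left out, the last holds). The fingers move at their own pace and stop on an object; the grip force is fixed at half the most. Time passes only in rows, so rows that do not move let the fingers close. It gives the time, the measured TCP pose, the force, the opening and the grip force at its end, in the units of the state.
- get_obs(): the state, without advancing time (a new reading comes with each control period).
- optics.capture(name): name is "scene" or "top"; returns a dict with "image" (420x560x3 uint8, blue, green, red), "mtx" (3x3 intrinsics, pixels), "extrinsics" (4x4, takes a point from world to camera coordinates). Camera axes: x right, y up, looking along -z (the intrinsics and any distortion apply to the point x, -y, -z); pixel columns grow to the right and rows downward; lengths in mm; the calibration is good to about 2 mm. A picture is of the moment at which its call begins. There is no depth.
- sign_off(): hands the job in; it is judged then, once.
Trained networks look in a picture, given as the dict that the camera call returned (one of the last four; its "shot" number tells which), for a name from the list of things; names that differ only in an ending like _2 or _b are one class to them, and where a whole thing is asked for, a point or a joint stands for the part that bears it (a point fixed in the world has none). Each returns a list of dicts, best first, with "score" (0 to 1); they miss things now and then, are a little off and sometimes report something else, mostly with a low value. They report only what shows in the picture. A call takes as long as a camera call.
- optics.recognise(picture, query): "xy" ([column, row] in pixels, amid what is visible of it).
The state is a dict: "time_s": time; "qpos": joint angles; "joint_vel": joint speeds; "tau": joint torques, N m; "tcp_pos": TCP position; "orientation": TCP orientation; "contact_force": force on the tool from outside, world axes, zero at the start; "ft_torque": the same for the moment, N m; "finger_gap": finger opening in mm; "finger_force": force on a finger pad.
Only numpy, scipy, OpenCV 4.12 (cv2) and the standard library are available. Lean on these libraries where they do the work, as an engineer would, in place of code of your own. Each camera call takes 0.05 s, during which the arm holds its last target. There are 200 camera calls.

## Working session

There is one attempt and no reset: what is moved stays moved. The work goes in short steps, Python scripts to look and compute and a shell command to move; the robot and the scene stay as the last step left them, time stands still between calls to the robot, and variables do not carry over. Pictures are saved under pics/ and viewed, at most 14 in all, crops included, and the job is handed in when it is done.

```bash
mkdir -p pics; ls; python3 - <<'E'
from workcell import get_obs, optics
import cv2,pickle
o=get_obs(); print(o['time_s'],o['tcp_pos'],o['orientation'],o['finger_gap'])
for n in("scene","top"):
    c=optics.capture(n); cv2.imwrite(f"pics/{n}0.png",c["image"]); pickle.dump(c,open(n+'.pkl','wb'))
    print(n,c['mtx'].tolist(),c['extrinsics'].round(3).tolist(),c.keys())
    for q in "yellow_drawn blue_drawn red_drawn yellow_empty blue_empty yellow_cradle blue_cradle red_cradle wash_tub".split():
        print(q,[( [round(v) for v in d['xy']],round(d['score'],2)) for d in optics.recognise(c,q)[:3]])
E
```

```text
pics
0.0 [230.87367081 471.04605774 230.72530286] [-3.14030360e+00 -1.90038011e-04  2.68574493e+00] 85.4704576121338
scene [[452.0150307189326, 0.0, 279.44988547847555], [0.0, 452.0150307189326, 207.9132670033808], [0.0, 0.0, 1.0]] [[0.874, -0.486, 0.016, -521.143], [0.367, 0.681, 0.634, -196.767], [-0.319, -0.548, 0.773, -1420.733], [0.0, 0.0, 0.0, 1.0]] dict_keys(['image', 'mtx', 'extrinsics', 'shot'])
yellow_drawn [([243, 222], 0.63)]
blue_drawn [([209, 143], 0.5)]
red_drawn [([259, 242], 0.64), ([226, 184], 0.25)]
yellow_empty []
blue_empty [([242, 203], 0.8), ([262, 244], 0.32)]
yellow_cradle [([203, 142], 0.6), ([298, 290], 0.59)]
blue_cradle [([314, 316], 0.91)]
red_cradle [([277, 266], 0.66)]
wash_tub [([314, 195], 0.97)]
top [[412.67002188499896, 0.0, 271.70155453618815], [0.0, 412.67002188499896, 209.57948227742347], [0.0, 0.0, 1.0]] [[0.007, -1.0, 0.022, -43.715], [0.996, 0.009, 0.088, -576.291], [-0.088, 0.021, 0.996, -1081.876], [0.0, 0.0, 0.0, 1.0]] dict_keys(['image', 'mtx', 'extrinsics', 'shot'])
yellow_drawn [([273, 257], 0.67), ([381, 257], 0.38)]
blue_drawn [([107, 248], 0.8)]
red_drawn [([308, 253], 0.96), ([274, 259], 0.53)]
yellow_empty [([200, 249], 0.83)]
blue_empty [([238, 249], 0.79)]
yellow_cradle [([382, 256], 0.67)]
blue_cradle [([415, 257], 0.69)]
red_cradle [([346, 254], 0.97)]
wash_tub [([381, 252], 0.6), ([283, 167], 0.57)]
```

```bash
python3 -c "
import cv2
a=cv2.imread('pics/top0.png');cv2.imwrite('pics/t1.png',cv2.resize(a[100:340,80:480],None,fx=2,fy=2,interpolation=3))"
```

```text
(no output)
```

View pics/scene0.png

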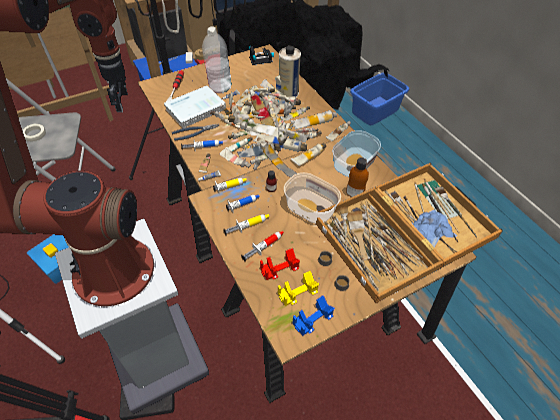

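View pics/t1.png

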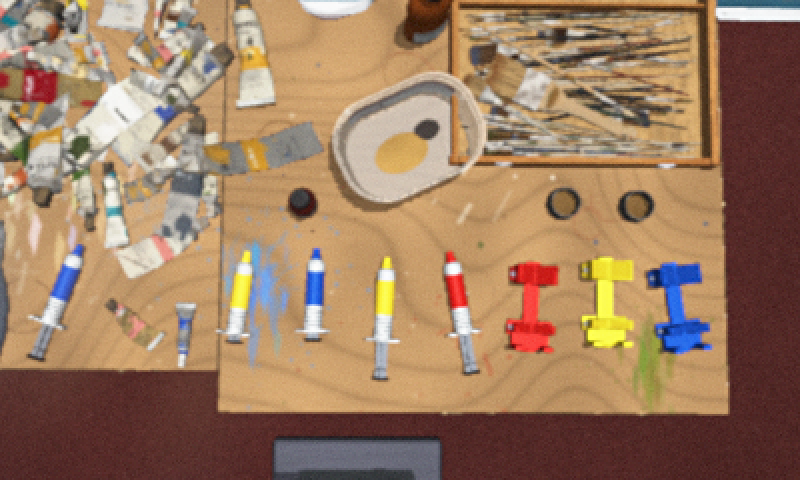

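The top crop shows the loaded blue syringe at far left (65,290). The yellow and blue empties are at (240,295) and (314,295), and the loaded yellow and red at (385,300) and (458,295). The cradles are red (532,308), yellow (607,300) and blue (678,305), and the near tub is at (408,138). Next I'll rectify for metric poses.

```bash
cat > h.py <<'E'
import numpy as np,cv2,pickle
def proj(c,P):
    P=np.atleast_2d(P).astype(float); E=c['extrinsics']; q=P@E[:3,:3].T+E[:3,3]; q=q*[1,-1,-1]
    u=q@c['mtx'].T; return u[:,:2]/u[:,2:]
def back(c,uv,z):
    E=c['extrinsics'];R=E[:3,:3];C=-R.T@E[:3,3]
    d=np.linalg.inv(c['mtx'])@[uv[0],uv[1],1]; d=R.T@(d*[1,-1,-1]); return C+d*(z-C[2])/d[2]
def rect(c,x0,x1,y0,y1,z,s):
    # rows: x decreasing from x1; cols: y decreasing from y1 (top-camera-like)
    xs=np.arange(x1,x0,-1/s); ys=np.arange(y1,y0,-1/s); Y,X=np.meshgrid(ys,xs)
    uv=proj(c,np.c_[X.ravel(),Y.ravel(),np.full(X.size,z)]).astype(np.float32)
    return cv2.remap(c['image'],uv[:,0].reshape(X.shape),uv[:,1].reshape(X.shape),cv2.INTER_CUBIC)
def mask(img,col):
    h=cv2.cvtColor(img,cv2.COLOR_BGR2HSV).astype(int);H,S,V=h[...,0],h[...,1],h[...,2]
    if col=='red': m=((H<6)|(H>174))&(S>180)&(V>110)
    if col=='yellow': m=(H>23)&(H<33)&(S>170)&(V>140)
    if col=='blue': m=(H>105)&(H<125)&(S>150)&(V>90)
    return m
E
cat > m.py <<'E'
from h import *
c=pickle.load(open('top.pkl','rb'))
obj=dict(blue_drawn=(107,248,12),yellow_empty=(200,249,12),blue_empty=(238,249,12),yellow_drawn=(273,257,12),red_drawn=(308,253,12),red_cradle=(346,254,43),yellow_cradle=(382,252,43),blue_cradle=(418,254,43))
ims=[];ic=[]
for n,(u,v,z) in obj.items():
    p=back(c,(u,v),z); cr='cradle' in n; L=85 if cr else 110; W=45 if cr else 40
    x0,x1,y0,y1=p[0]-L,p[0]+L,p[1]-W,p[1]+W; s=2
    im=rect(c,x0,x1,y0,y1,z,s); m=mask(im,n.split('_')[0]).astype(np.uint8)
    k,l,st,ce=cv2.connectedComponentsWithStats(m); i=1+np.argmax(st[1:,4]); yy,xx=np.nonzero(l==i)
    X=x1-yy/s;Y=y1-xx/s;P=np.c_[X,Y];mu=P.mean(0);w,V=np.linalg.eigh(np.cov((P-mu).T));a=V[:,1]*np.sign(V[0,1])
    t=(P-mu)@a; print(n,'c',p[:2].round(1),'blob',mu.round(1),'yaw',round(np.arctan2(a[1],a[0]),4),'t',t.min().round(1),t.max().round(1),'W',np.ptp((P-mu)@[-a[1],a[0]]).round(1),len(t),'tipend',(mu+a*t.max()).round(1))
    for d in range(-100,101,20):
        r=int((x1-(p[0]+d))*s)
        if 0<=r<im.shape[0]: cv2.putText(im,str(int(round(p[0]+d))),(0,r),0,.35,(0,0,0),1); im[r,:8]=0
    for d in range(-40,41,20):
        im[:6,min(im.shape[1]-1,int((W-d)*s))]=0
    cv2.putText(im,str(int(round(p[1]))),(W*s-12,18),0,.35,(0,0,0),1)
    (ic if cr else ims).append(im)
cv2.imwrite('pics/syr.png',np.hstack(ims));cv2.imwrite('pics/cra.png',np.hstack(ic))
print('tub',back(c,(284,169),78))
E
python3 m.py
```

```text
blue_drawn c [470.7 400.3] blob [489.2 387.9] yaw -0.3565 t -21.1 21.0 W 21.0 3346 tipend [508.9 380.6]
yellow_empty c [469.8 152.6] blob [479.9 152.5] yaw -0.1559 t -20.9 21.6 W 22.2 2984 tipend [501.2 149.1]
blue_empty c [470.5  50.7] blob [484.4  53.6] yaw -0.0304 t -21.2 21.4 W 20.8 3465 tipend [505.9  53. ]
yellow_drawn c [449.8 -43.7] blob [473.  -40.8] yaw -0.0305 t -21.4 21.6 W 24.1 3486 tipend [494.5 -41.5]
red_drawn c [ 461.2 -138. ] blob [ 482.3 -137.3] yaw 0.1853 t -20.9 21.1 W 24.0 3760 tipend [ 503.  -133.4]
red_cradle c [ 459.7 -234.7] blob [ 460.6 -234. ] yaw -0.0875 t -57.2 59.7 W 65.2 17662 tipend [ 520.1 -239.2]
yellow_cradle c [ 465.6 -330. ] blob [ 467.3 -334.5] yaw -0.0711 t -57.9 60.2 W 68.5 17095 tipend [ 527.3 -338.8]
blue_cradle c [ 461.1 -425.4] blob [ 460.4 -429.5] yaw 0.0587 t -56.6 61.1 W 70.0 16979 tipend [ 521.4 -425.9]Traceback (most recent call last):
  File "m.py", line 19, in <module>
    cv2.imwrite('pics/syr.png',np.hstack(ims));cv2.imwrite('pics/cra.png',np.hstack(ic))
                               ~~~~~~~~~^^^^^
    return _nx.concatenate(arrs, 1, dtype=dtype, casting=casting)
           ~~~~~~~~~~~~~~~^^^^^^^^^^^^^^^^^^^^^^^^^^^^^^^^^^^^^^^
ValueError: all the input array dimensions except for the concatenation axis must match exactly, but along dimension 0, the array at index 0 has size 440 and the array at index 1 has size 441
```

```bash
cat > m2.py <<'E'
from h import *
c=pickle.load(open('top.pkl','rb'))
obj=dict(blue_drawn=(489.2,387.9,-.3565),yellow_empty=(479.9,152.5,-.1559),blue_empty=(484.4,53.6,-.0304),yellow_drawn=(473,-40.8,-.0305),red_drawn=(482.3,-137.3,.1853),red_cradle=(460.6,-234,-.0875),yellow_cradle=(467.3,-334.5,-.0711),blue_cradle=(460.4,-429.5,.0587))
ims=[];ic=[];s=3
for n,(x,y,a) in obj.items():
    cr='cradle' in n; z=46 if cr else 12; ca,sa=np.cos(a),np.sin(a)
    ts=np.arange(75,-75,-1/s) if cr else np.arange(65,-130,-1/s)
    ws=np.arange(40,-40,-1/s) if cr else np.arange(26,-26,-1/s)
    W,T=np.meshgrid(ws,ts); P=np.c_[(x+T*ca-W*sa).ravel(),(y+T*sa+W*ca).ravel(),np.full(T.size,z)]
    uv=proj(c,P).astype(np.float32); im=cv2.remap(c['image'],uv[:,0].reshape(T.shape),uv[:,1].reshape(T.shape),cv2.INTER_CUBIC)
    for t in range(-130,80,10):
        r=int((ts[0]-t)*s)
        if 0<=r<len(im): im[r,:(14 if t%50==0 else 7)]=0
    im[:,int(ws[0]*s)]=(im[:,int(ws[0]*s)]*.5+[60,100,0]).astype(np.uint8)
    for w in range(-40,41,10):
        k=int((ws[0]-w)*s)
        if 0<=k<im.shape[1]: im[:6,k]=0
    (ic if cr else ims).append(im)
cv2.imwrite('pics/syr.png',np.hstack(ims));cv2.imwrite('pics/cra.png',np.hstack(ic))
print(back(c,(284,169),78),[i.shape for i in ims+ic])
E
python3 m2.py
```

```text
[677.47112066 -68.80848149  78.        ] [(585, 156, 3), (585, 156, 3), (585, 156, 3), (585, 156, 3), (585, 156, 3), (450, 240, 3), (450, 240, 3), (450, 240, 3)]
```

View pics/syr.png

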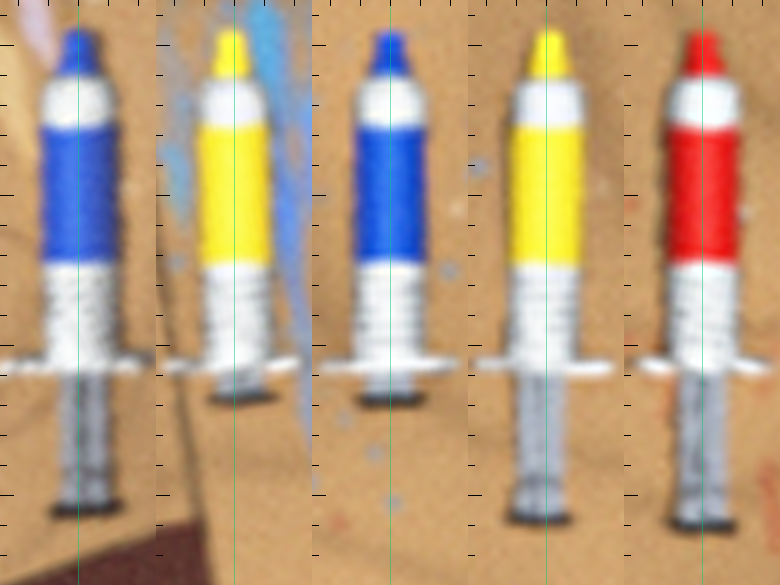

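View pics/cra.png

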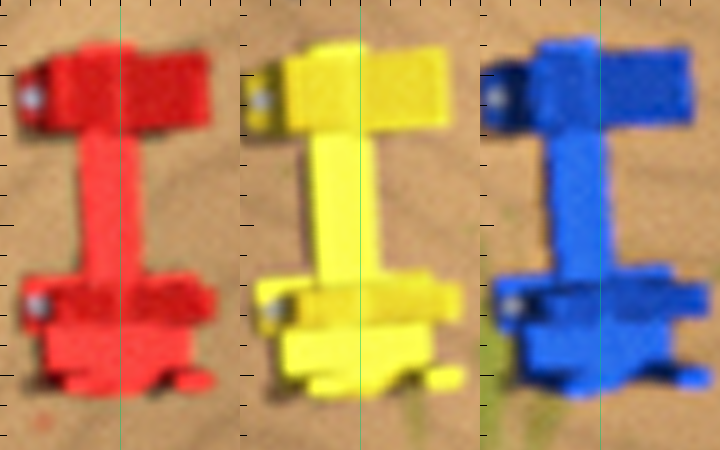

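The syringe patches put each origin about 10.7 mm behind the tape centre. Their plunger and cap offsets call for small yaw corrections. The cradle patches (spine columns about 110, 344 and 580) show parallax, so I'll fit a box model by silhouette and rectify the tub.

```bash
cat > m3.py <<'E'
from h import *
from scipy.optimize import minimize
c=pickle.load(open('top.pkl','rb'))
B=[(-25,61.5,-10,10,8),(28,54,-28,28,46),(-37,-25,-28,28,46),(-53,-37,-25,25,14),(-61.5,-53,-31,-13,46),(-61.5,-53,13,31,46)]
U=6
def hulls(p,B):
    x,y,a=p;ca,sa=np.cos(a),np.sin(a);o=[]
    for x0,x1,y0,y1,h in B:
        P=np.array([[u,v,w] for u in(x0,x1) for v in(y0,y1) for w in(0,h)],float)
        Q=np.c_[x+P[:,0]*ca-P[:,1]*sa,y+P[:,0]*sa+P[:,1]*ca,P[:,2]]
        o.append(cv2.convexHull(proj(c,Q).astype(np.float32))[:,0])
    return o
ims=[]
for n,p0 in dict(red=(464,-238,-.053),yellow=(470,-340,.0),blue=(464,-436,.12)).items():
    u,v=proj(c,(p0[0],p0[1],20))[0];u0,v0=int(u)-25,int(v)-35
    sub=cv2.resize(c['image'][v0:v0+70,u0:u0+50],None,fx=U,fy=U,interpolation=cv2.INTER_LINEAR)
    h=cv2.cvtColor(sub,cv2.COLOR_BGR2HSV); m=(mask(sub,n)|((h[...,1]>150)&{'red':(h[...,0]<6)|(h[...,0]>174),'yellow':(h[...,0]>23)&(h[...,0]<34),'blue':(h[...,0]>100)&(h[...,0]<130)}[n]))
    m=cv2.GaussianBlur(m.astype(np.float32),(0,0),3)
    def ren(p):
        r=np.zeros(m.shape,np.float32)
        for q in hulls(p,B): cv2.fillConvexPoly(r,np.round(((q+.5-[u0,v0])*U-.5)*16).astype(int),1,shift=4)
        return r
    f=lambda d:np.abs(cv2.GaussianBlur(ren((p0[0]+d[0],p0[1]+d[1],p0[2]+d[2]/50)),(0,0),3)-m).mean()
    r=minimize(f,[0,0,0],method='Nelder-Mead',options=dict(initial_simplex=[[0,0,0],[4,0,0],[0,4,0],[0,0,4]]))
    p=(p0[0]+r.x[0],p0[1]+r.x[1],p0[2]+r.x[2]/50);print(n,np.round(p,3),r.fun.round(4),f([0,0,0]).round(4))
    for q in hulls(p,B): cv2.polylines(sub,[np.round((q+.5-[u0,v0])*U-.5).astype(int)],True,(0,255,0),1)
    ims.append(cv2.resize(sub,(200,280)))
t=rect(c,550,800,-200,60,78,280/250)
for k in range(10):
    cv2.line(t,(int(28*k),0),(int(28*k),6),0,1);cv2.line(t,(0,int(28*k)),(6,int(28*k)),0,1)
t=cv2.copyMakeBorder(t,0,max(0,280-len(t)),0,0,cv2.BORDER_CONSTANT)[:280]
cv2.imwrite('pics/fit.png',np.hstack(ims))
cv2.imwrite('pics/tub.png',cv2.resize(t,None,fx=2,fy=2))
E
python3 m3.py
```

```text
red [ 4.64648e+02 -2.38694e+02 -6.40000e-02] 0.0431 0.0451
yellow [ 4.70865e+02 -3.40489e+02 -1.00000e-03] 0.0435 0.0473
blue [ 4.67019e+02 -4.37241e+02  1.10000e-01] 0.0612 0.0665
```

View pics/fit.png

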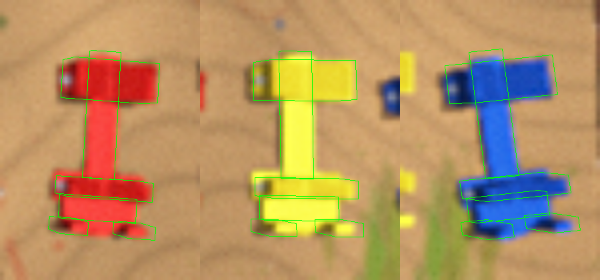

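View pics/tub.png

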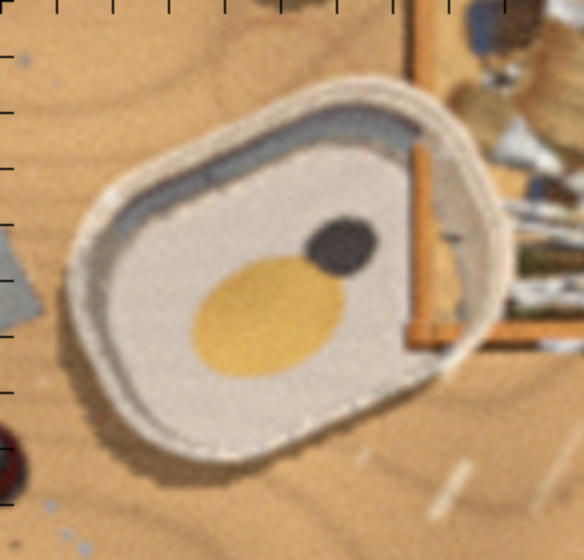

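The overlays fit the red, yellow and blue cradles well. The tub is centred at pixel (290,268), which is about (680,-69.5), with its long side along yaw ≈ 2.0. I'll start with the loaded blue syringe at about (479,391,-0.336).

```bash
python3 -m jog '[[[0.2,-0.064,-0.088,0,0,0.031],[0.2,-0.064,-0.088,0,0,0.031],[0.2,-0.064,-0.088,0,0,0.031],[0.2,-0.064,-0.088,0,0,0.031],[0.2,-0.064,-0.088,0,0,0.031],[0,0,0,0,0,0],[0,0,0,0,0,0]]]' 65
```

```text
time_s: 1.88
tcp_pos: [480.7, 391.3, 121.2]
orientation: [-3.141, -0.001, 2.807]
contact_force: [0.1, -0.7, 0.0]
finger_gap: 64.9
finger_force: 0.0
```

```bash
python3 -m jog '[[[-0.006,0,-0.16,0,0,0],[0,0,-0.16,0,0,0],[0,0,-0.14,0,0,0],[0,0,0,0,0,0],[0,0,0,0,0,0]]]' && python3 -m jog '[[[0,0,0,0,0,0],[0,0,0,0,0,0],[0,0,0,0,0,0],[0,0,0,0,0,0],[0,0,0,0,0,0],[0,0,0,0,0,0]]]' 10
```

```text
time_s: 2.5
tcp_pos: [479.9, 392.5, 8.2]
orientation: [3.14, 0.001, 2.809]
contact_force: [0.3, -0.7, 0.1]
finger_gap: 64.9
finger_force: 0.0
time_s: 3.25
tcp_pos: [480.2, 391.9, 7.7]
orientation: [3.14, 0.001, 2.808]
contact_force: [-1.9, -0.9, 8.0]
finger_gap: 21.8
finger_force: 58.6
```

```bash
python3 -m jog '[[[0,0,0.12,0,0,0],[0,0,0.2,0,0,0],[0,0,0.16,0,0,0],[0,0,0,0,0,0],[0,0,0,0,0,0]]]'; cat > look.py <<'E'
import sys;from h import *;from workcell import optics,get_obs
# look.py name cx cy cz half outname : crop round a world point
cam,x,y,z,hw,hh,out=sys.argv[1],*map(float,sys.argv[2:7]),sys.argv[7]
c=optics.capture(cam);pickle.dump(c,open(cam+'_l.pkl','wb'));u,v=proj(c,(x,y,z))[0].astype(int)
hw,hh=int(hw),int(hh);im=c['image'][max(0,v-hh):v+hh,max(0,u-hw):u+hw]
cv2.imwrite('pics/'+out,cv2.resize(im,None,fx=4,fy=4,interpolation=cv2.INTER_CUBIC));o=get_obs();print(o['tcp_pos'],o['orientation'],o['finger_gap'],'crop0',max(0,u-hw),max(0,v-hh))
E
python3 look.py scene 479 391 130 70 60 g1.png
```

```text
time_s: 3.88
tcp_pos: [479.3, 391.2, 126.0]
orientation: [-3.141, -0.0, 2.807]
contact_force: [-0.1, 0.1, -1.0]
finger_gap: 21.4
finger_force: 59.2
[478.94699759 390.95359776 125.30578075] [-3.14028538e+00 -1.07227592e-03  2.80744569e+00] 21.722641991078515 crop0 131 60
```

View pics/g1.png

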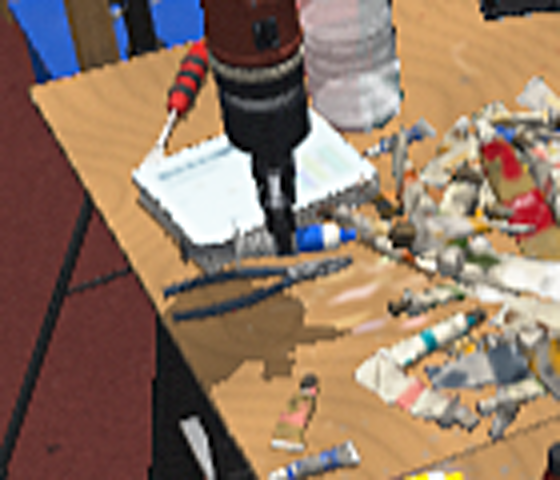

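The crop shows the blue syringe held level in the fingers, cap at crop pixel (350,235). Now I'll carry it to the blue cradle.

```bash
python3 -m jog '[[[-0.003,-0.207,0,0,0,0.0354],[-0.003,-0.207,0,0,0,0.0354],[-0.003,-0.207,0,0,0,0.0354],[-0.003,-0.207,0,0,0,0.0354],[-0.003,-0.207,0,0,0,0.0354],[-0.003,-0.207,0,0,0,0.0354],[-0.003,-0.207,0,0,0,0.0354],[-0.003,-0.207,0,0,0,0.0354]]]' && python3 -m jog '[[[-0.003,-0.207,0,0,0,0.0354],[-0.003,-0.207,0,0,0,0.0354],[-0.003,-0.207,0,0,0,0.0354],[-0.003,-0.207,0,0,0,0.0354],[-0.003,-0.207,0,0,0,0.0354],[-0.003,-0.207,0,0,0,0.0354],[-0.003,-0.207,0,0,0,0.0354],[-0.003,-0.207,0,0,0,0.0354]]]' && python3 -m jog '[[[0,0,0,0,0,0],[0,0,0,0,0,0],[0,0,0,0,0,0]]]'
```

```text
time_s: 4.92
tcp_pos: [472.5, -24.1, 125.3]
orientation: [3.141, -0.002, 3.031]
contact_force: [0.3, 0.4, -1.6]
finger_gap: 21.3
finger_force: 59.2
time_s: 5.92
tcp_pos: [466.7, -437.7, 124.7]
orientation: [3.139, -0.001, -3.03]
contact_force: [0.8, -0.5, 0.4]
finger_gap: 22.4
finger_force: 59.2
time_s: 6.3
tcp_pos: [467.5, -435.1, 125.8]
orientation: [3.14, -0.001, -3.03]
contact_force: [0.7, 0.6, -0.9]
finger_gap: 21.4
finger_force: 59.3
```

```bash
python3 -m jog '[[[0,-0.003,-0.11,0,0,0],[0,0,-0.11,0,0,0],[0,0,0,0,0,0],[0,0,0,0,0,0]]]'; python3 look.py top 440 -437 50 60 45 c1a.png; python3 look.py scene 440 -437 60 60 45 c1b.png; python3 -c "
import cv2,numpy as np
cv2.imwrite('pics/c1.png',np.hstack([cv2.imread('pics/c1a.png')[:,:400],cv2.imread('pics/c1b.png')[:,:400]]))"
```

```text
time_s: 6.8
tcp_pos: [468.1, -437.2, 72.4]
orientation: [-3.141, 0.001, -3.03]
contact_force: [0.5, 0.6, -0.8]
finger_gap: 21.3
finger_force: 59.3
[ 468.32472156 -437.62855045   72.7743906 ] [-3.14001235e+00  1.06913977e-03 -3.03030500e+00] 21.17429424688764 crop0 363 217
[ 468.33164896 -437.76900306   72.77928801] [-3.13987473e+00  1.19613339e-03 -3.03044908e+00] 21.67471158828262 crop0 246 267
```

View pics/c1.png

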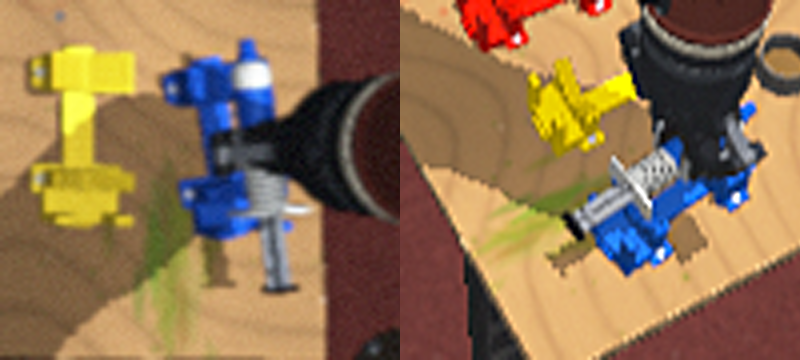

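```bash
python3 - <<'E'
from h import *
c=pickle.load(open('top_l.pkl','rb'));a=.1112;R=np.array([[np.cos(a),-np.sin(a)],[np.sin(a),np.cos(a)]])
for n,l in dict(cap=(65,0),flR=(-45.5,-23),flC=(-45.5,0),plate=(-99,0)).items():
    p=R@np.array(l)+[468.3-.9,-437.5]; print(n,((proj(c,[*p,77])[0]+.5-[363,217])*4-.5).round(1))
E
```

```text
cap [246.2  39.6]
flR [305.1 208.3]
flC [269.6 212.1]
plate [281.1 296.7]
```

The top and side crops show the syringe right above the blue cradle. Cap tip (248,38) and flange end (308,210) agree with the prediction within about 2 mm. Now I'll lower it.

```bash
python3 -m jog '[[[0,0,-0.06,0,0,0],[0,0,-0.06,0,0,0],[0,0,-0.016,0,0,0],[0,0,0,0,0,0],[0,0,0,0,0,0]]]' && python3 -m jog '[[[0,0,-0.008,0,0,0],[0,0,0,0,0,0]]]'&& python3 -m jog '[[[0,0,-0.006,0,0,0],[0,0,0,0,0,0]]]'
```

```text
time_s: 7.52
tcp_pos: [467.5, -437.3, 37.0]
orientation: [3.141, -0.0, -3.031]
contact_force: [-1.1, 0.1, -0.7]
finger_gap: 21.8
finger_force: 59.2
time_s: 7.78
tcp_pos: [467.7, -437.7, 36.2]
orientation: [-3.141, 0.0, -3.031]
contact_force: [-2.3, 0.9, 8.2]
finger_gap: 21.2
finger_force: 60.4
time_s: 8.02
tcp_pos: [467.6, -437.9, 35.9]
orientation: [-3.14, 0.0, -3.03]
contact_force: [-5.9, 3.7, 19.4]
finger_gap: 21.5
finger_force: 61.7
```

Contact came at about 36 mm, where I expected seating. I'll release and lift.

```bash
python3 -m jog '[[[0,0,0.006,0,0,0],[0,0,0,0,0,0],[0,0,0,0,0,0],[0,0,0,0,0,0]]]' 45 && python3 -m jog '[[[0,0,0.12,0,0,0],[0,0,0.2,0,0,0],[0,0.05,0.1,0,0,0],[0,0.22,0,0,0,0],[0,0.22,0,0,0,0],[0,0,0,0,0,0]]]' 65; python3 look.py top 450 -437 50 60 45 c2a.png; python3 look.py scene 450 -437 40 50 45 c2b.png; python3 -c "
import cv2,numpy as np
cv2.imwrite('pics/c2.png',np.hstack([cv2.imread('pics/c2a.png')[:,:400],cv2.imread('pics/c2b.png')[:,:400]]))"
```

```text
time_s: 8.52
tcp_pos: [467.5, -437.2, 35.0]
orientation: [3.141, -0.0, -3.031]
contact_force: [0.5, 0.6, 0.5]
finger_gap: 44.9
finger_force: 0.0
time_s: 9.28
tcp_pos: [467.1, -311.2, 140.3]
orientation: [3.14, -0.001, -3.028]
contact_force: [-1.1, -0.7, 0.4]
finger_gap: 64.9
finger_force: 0.0
[ 467.70157922 -313.37497362  140.54759812] [ 3.14158684e+00 -7.71613369e-05 -3.02856381e+00] 64.69089447919053 crop0 363 213
[ 467.96701541 -314.76048299  140.58237029] [-3.14083572e+00  4.18219607e-04 -3.02980745e+00] 64.86036724867309 crop0 259 269
```

View pics/c2.png

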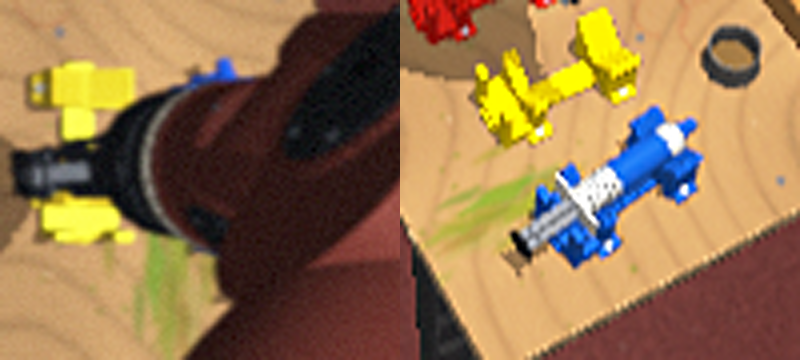

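The side view shows the blue syringe lying in its cradle, with the flange between the rear saddle and fork at crop (575,200). Red is next.

```bash
python3 -m jog '[[[0.004,0.175,-0.02,0,0,0.0235],[0.004,0.175,-0.02,0,0,0.0235],[0.004,0.175,-0.02,0,0,0.0235],[0.004,0.175,-0.02,0,0,0.0235],[0,0,0,0,0,0],[0,0,0,0,0,0],[0,0,0,0,0,0]]]' 65
```

```text
time_s: 10.25
tcp_pos: [472.0, -141.3, 120.4]
orientation: [-3.141, 0.0, -2.959]
contact_force: [0.0, -0.8, -0.3]
finger_gap: 64.9
finger_force: 0.0
```

Before lowering, I'll use the clear view of blue to check its seating and re-measure it.

```bash
python3 -m jog '[[[0,0.006,-0.16,0,0,0],[0,0,-0.16,0,0,0],[0,0,-0.136,0,0,0],[0,0,0,0,0,0],[0,0,0,0,0,0]]]' && python3 -m jog '[[[0,0,0,0,0,0],[0,0,0,0,0,0],[0,0,0,0,0,0],[0,0,0,0,0,0],[0,0,0,0,0,0],[0,0,0,0,0,0]]]' 10; python3 - <<'E'
from workcell import get_obs,optics
from h import *
for i in range(3):
    c=optics.capture('top');o=get_obs();print(np.round(o['tcp_pos'],1),np.round(o['orientation'],3))
im=c['image'];cv2.imwrite('pics/rr.png',im)
print(proj(c,(467,-437,40)))
cv2.imwrite('pics/c3.png',cv2.resize(im[205:300,320:460],None,fx=5,fy=5,interpolation=cv2.INTER_CUBIC))
pickle.dump(c,open('top_l.pkl','wb'))
E
```

```text
time_s: 10.88
tcp_pos: [472.3, -139.2, 7.3]
orientation: [-3.141, 0.001, -2.958]
contact_force: [-0.1, 0.7, 0.6]
finger_gap: 65.1
finger_force: 0.0
time_s: 11.62
tcp_pos: [472.3, -138.6, 7.4]
orientation: [-3.14, 0.001, -2.957]
contact_force: [-2.0, 0.8, 10.8]
finger_gap: 21.7
finger_force: 58.4
[ 472.3 -138.7    7.5] [-3.140e+00  1.000e-03 -2.957e+00]
[ 472.3 -138.7    7.5] [-3.140e+00  1.000e-03 -2.957e+00]
[ 472.3 -138.6    7.5] [-3.140e+00  1.000e-03 -2.957e+00]
[[421.86458688 251.75444904]]
```

View pics/c3.png

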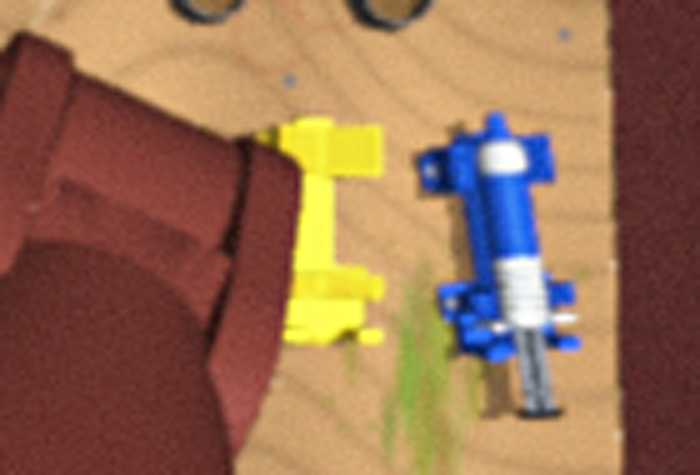

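Blue is well seated: its flange at (525,322) sits between the saddle and fork. Red is gripped, so I'll carry it to the red cradle.

```bash
python3 -m jog '[[[0,0,0.12,0,0,0],[0,0,0.2,0,0,-0.05],[-0.007,-0.1,0.04,0,0,-0.0666],[-0.007,-0.1,0,0,0,-0.0666],[-0.007,-0.1,0,0,0,-0.0666],[-0.007,-0.1,0,0,0,-0.0666],[0,0,0,0,0,0],[0,0,0,0,0,0]]]'; python3 -m jog '[[[0,0,0,0,0,0],[0,0,-0.06,0,0,0],[0,0,-0.06,0,0,0],[0,0,0,0,0,0],[0,0,0,0,0,0]]]'
```

```text
time_s: 12.78
tcp_pos: [464.4, -237.7, 96.4]
orientation: [3.141, -0.0, 3.078]
contact_force: [-0.5, 1.4, -0.1]
finger_gap: 20.9
finger_force: 59.6
time_s: 13.4
tcp_pos: [464.5, -238.2, 66.1]
orientation: [3.141, -0.0, 3.078]
contact_force: [-0.4, -0.2, 0.7]
finger_gap: 21.8
finger_force: 59.6
```

```bash
python3 -m jog '[[[0.003,-0.002,-0.05,0,0,0],[0,0,-0.05,0,0,0],[0,0,-0.014,0,0,0],[0,0,0,0,0,0],[0,0,0,0,0,0]]]' && python3 -m jog '[[[0,0,-0.008,0,0,0],[0,0,0,0,0,0]]]'
```

```text
time_s: 14.02
tcp_pos: [465.5, -239.0, 38.0]
orientation: [-3.141, 0.0, 3.078]
contact_force: [0.9, -0.4, -0.4]
finger_gap: 21.5
finger_force: 59.6
time_s: 14.28
tcp_pos: [465.6, -239.0, 35.9]
orientation: [-3.141, 0.001, 3.078]
contact_force: [-0.6, 0.7, 0.0]
finger_gap: 21.9
finger_force: 59.6
```

```bash
python3 -m jog '[[[0,0,-0.006,0,0,0],[0,0,0,0,0,0]]]'&& python3 -m jog '[[[0,0,-0.005,0,0,0],[0,0,0,0,0,0]]]'
```

```text
time_s: 14.52
tcp_pos: [465.7, -239.3, 35.4]
orientation: [-3.141, 0.001, 3.077]
contact_force: [-3.0, 1.3, 13.0]
finger_gap: 21.4
finger_force: 61.2
time_s: 14.78
tcp_pos: [465.8, -239.3, 35.2]
orientation: [-3.14, 0.001, 3.077]
contact_force: [-6.6, 3.7, 29.5]
finger_gap: 21.7
finger_force: 62.8
```

Seated at 35.3. Release, then go to the loaded yellow.

```bash
python3 -m jog '[[[0,0,0.008,0,0,0],[0,0,0,0,0,0],[0,0,0,0,0,0],[0,0,0,0,0,0]]]' 45 && python3 -m jog '[[[0,0,0.12,0,0,0],[0,0,0.2,0,0,0],[-0.003,0.199,0.04,0,0,0.004],[-0.003,0.199,0,0,0,0.004],[-0.003,0.199,0,0,0,0.004],[-0.003,0.199,0,0,0,0.004],[0,0,0,0,0,0],[0,0,0,0,0,0]]]' 65; python3 -m jog '[[[0,0,0,0,0,0]]]'
```

```text
time_s: 15.28
tcp_pos: [465.2, -238.8, 34.8]
orientation: [3.141, -0.0, 3.078]
contact_force: [-0.1, -0.4, 0.1]
finger_gap: 45.1
finger_force: 0.0
time_s: 16.27
tcp_pos: [462.5, -40.0, 125.0]
orientation: [-3.141, 0.0, 3.091]
contact_force: [-0.5, -0.7, 0.0]
finger_gap: 65.3
finger_force: 0.0
time_s: 16.4
tcp_pos: [462.5, -40.8, 125.0]
orientation: [-3.141, 0.0, 3.089]
contact_force: [-0.2, -0.9, 0.4]
finger_gap: 64.9
finger_force: 0.0
```

```bash
python3 -m jog '[[[0,0.001,-0.16,0,0,0],[0,0,-0.16,0,0,0],[0,0,-0.15,0,0,0],[0,0,0,0,0,0],[0,0,0,0,0,0]]]' && python3 -m jog '[[[0,0,0,0,0,0],[0,0,0,0,0,0],[0,0,0,0,0,0],[0,0,0,0,0,0],[0,0,0,0,0,0],[0,0,0,0,0,0]]]' 10; python3 look.py top 465 -238 40 35 35 c4a.png;python3 look.py scene 465 -238 40 35 35 c4b.png; python3 -c "
import cv2,numpy as np
cv2.imwrite('pics/c4.png',np.hstack([cv2.imread('pics/c4a.png'),cv2.imread('pics/c4b.png')]))"
```

```text
time_s: 17.02
tcp_pos: [463.0, -40.3, 8.5]
orientation: [-3.141, 0.001, 3.089]
contact_force: [-0.1, 0.4, -0.2]
finger_gap: 65.2
finger_force: 0.0
time_s: 17.77
tcp_pos: [463.1, -39.7, 8.7]
orientation: [-3.141, 0.002, 3.091]
contact_force: [-2.0, 1.2, 11.0]
finger_gap: 21.5
finger_force: 58.3
[463.09925893 -39.74738053   8.70150432] [-3.14111916e+00  1.77715541e-03  3.09052889e+00] 21.68173069436806 crop0 311 216
[463.10055096 -39.75602497   8.69131437] [-3.14112276e+00  1.76824056e-03  3.09051098e+00] 21.430016435867277 crop0 244 225
```

View pics/c4.png

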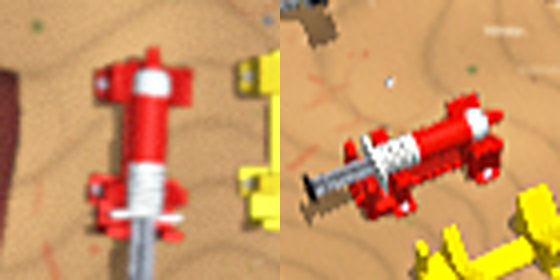

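Red is seated with its flange in the slot at (147,215). Now I'll take yellow to its cradle.

```bash
python3 -m jog '[[[0,0,0.12,0,0,0],[0,0,0.2,0,0,0],[0.0057,-0.2,0.12,0,0,0.011],[0.0057,-0.2,0,0,0,0.011],[0.0057,-0.2,0,0,0,0.011],[0.0057,-0.2,0,0,0,0.011],[0.0057,-0.2,0,0,0,0.011],[0.0057,-0.2,0,0,0,0.011]]]'; python3 -m jog '[[[0,-0.003,0,0,0,0],[0,0,0,0,0,0],[0,0,-0.1,0,0,0],[0,0,-0.1,0,0,0],[0,0,0,0,0,0],[0,0,0,0,0,0]]]'
```

```text
time_s: 18.88
tcp_pos: [470.7, -341.2, 117.9]
orientation: [-3.141, 0.0, -3.141]
contact_force: [1.5, -0.9, -1.9]
finger_gap: 21.0
finger_force: 59.8
time_s: 19.62
tcp_pos: [471.4, -339.9, 68.6]
orientation: [-3.141, 0.001, -3.14]
contact_force: [-0.5, -0.4, -1.4]
finger_gap: 21.5
finger_force: 59.8
```

```bash
python3 -m jog '[[[0.001,-0.002,-0.06,0,0,0],[0,0,-0.05,0,0,0],[0,0,-0.012,0,0,0],[0,0,0,0,0,0],[0,0,0,0,0,0]]]' && python3 -m jog '[[[0,0,-0.008,0,0,0],[0,0,0,0,0,0]]]'&& python3 -m jog '[[[0,0,-0.006,0,0,0],[0,0,0,0,0,0]]]'
```

```text
time_s: 20.25
tcp_pos: [470.8, -340.6, 37.0]
orientation: [3.141, -0.0, 3.142]
contact_force: [-1.8, 1.1, 5.2]
finger_gap: 21.6
finger_force: 60.6
time_s: 20.5
tcp_pos: [470.9, -340.8, 36.6]
orientation: [-3.141, 0.0, 3.141]
contact_force: [-6.8, 5.4, 23.5]
finger_gap: 21.3
finger_force: 62.8
time_s: 20.75
tcp_pos: [471.0, -340.8, 36.4]
orientation: [-3.141, 0.0, -3.142]
contact_force: [-10.4, 8.7, 38.9]
finger_gap: 21.1
finger_force: 64.4
```

```bash
python3 -m jog '[[[0,0,0.008,0,0,0],[0,0,0,0,0,0],[0,0,0,0,0,0],[0,0,0,0,0,0],[0,0,0.12,0,0,0],[0,0,0.22,0,0,0]]]' 45 && python3 -m jog '[[[0.0015,0.2255,0,0,0,-0.0046],[0.0015,0.2255,0,0,0,-0.0046],[0.0015,0.2255,0,0,0,-0.0046],[0.0015,0.2255,0,0,0,-0.0046],[0.0015,0.2255,0,0,0,-0.0046],[0.0015,0.2255,0,0,0,-0.0046],[0.0015,0.2255,0,0,0,-0.0046],[0,0,0,0,0,0]]]' 60;python3 -m jog '[[[0,0,0,0,0,0],[0,0,0,0,0,0]]]'; python3 look.py top 471 -340 40 35 35 c5a.png;python3 look.py scene 471 -340 40 35 35 c5b.png; python3 -c "
import cv2,numpy as np
cv2.imwrite('pics/c5.png',np.hstack([cv2.imread('pics/c5a.png'),cv2.imread('pics/c5b.png')]))"
```

```text
time_s: 21.5
tcp_pos: [469.8, -339.7, 119.4]
orientation: [3.138, -0.003, -3.141]
contact_force: [0.5, -0.6, 0.5]
finger_gap: 44.5
finger_force: 0.0
time_s: 22.5
tcp_pos: [473.3, 57.1, 120.4]
orientation: [3.141, -0.0, 3.122]
contact_force: [-0.5, 0.2, 0.0]
finger_gap: 60.1
finger_force: 0.0
time_s: 22.75
tcp_pos: [473.9, 52.6, 120.5]
orientation: [-3.141, -0.0, 3.115]
contact_force: [-0.0, -0.3, -0.1]
finger_gap: 59.9
finger_force: 0.0
[473.87827197  52.59686269 120.47974743] [-3.14140369e+00 -1.14556946e-04  3.11492788e+00] 60.126302885254184 crop0 350 214
[473.86554052  52.63504136 120.51521691] [-3.14145856e+00 -6.73192681e-05  3.11480672e+00] 59.65235518796716 crop0 263 249
```

View pics/c5.png

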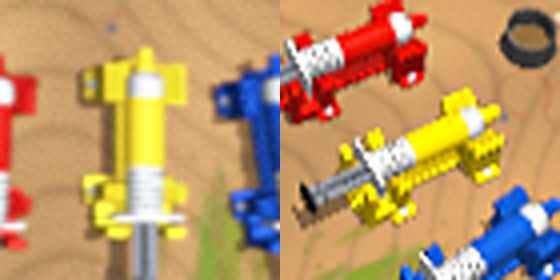

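Yellow is seated too, flange in the slot at (145,218). Now the blue empty.

```bash
python3 -m jog '[[[0,0.005,-0.16,0,0,0],[0,0,-0.16,0,0,0],[0,0,-0.134,0,0,0],[0,0,0,0,0,0],[0,0,0,0,0,0]]]' && python3 -m jog '[[[0,0,0,0,0,0],[0,0,0,0,0,0],[0,0,0,0,0,0],[0,0,0,0,0,0],[0,0,0,0,0,0]]]' 10 && python3 -m jog '[[[0,0,0.12,0,0,0],[0,0,0.2,0,0,0],[0,0,0.24,0,0,0],[0,0,0,0,0,0],[0,0,0,0,0,0]]]'
```

```text
time_s: 23.48
tcp_pos: [474.5, 54.6, 8.0]
orientation: [-3.142, 0.001, 3.116]
contact_force: [0.3, -0.5, 0.5]
finger_gap: 60.1
finger_force: 0.0
time_s: 24.1
tcp_pos: [474.6, 55.0, 8.3]
orientation: [-3.141, 0.002, 3.117]
contact_force: [-2.7, -0.3, 11.0]
finger_gap: 21.6
finger_force: 58.3
time_s: 24.72
tcp_pos: [473.6, 55.1, 147.1]
orientation: [-3.142, 0.0, 3.117]
contact_force: [-0.6, -0.7, -1.0]
finger_gap: 21.3
finger_force: 59.5
```

```bash
python3 -m jog '[[[0.125,-0.068,0,0,0,-0.203],[0.125,-0.068,0,0,0,-0.203],[0.125,-0.068,0,0,0,-0.203],[0.125,-0.068,0,0,0,-0.203],[0.125,-0.068,0,0,0,-0.203],[0.125,-0.068,0,0,0,-0.203],[0.125,-0.068,0,0,0,-0.203],[0,0,0,0,0,0]]]'; python3 -m jog '[[[0,0,0,0,0,0],[0,0,0,0,0,0]]]'; python3 look.py top 680 -69 50 45 40 d1a.png;python3 look.py scene 680 -69 60 45 40 d1b.png; python3 -c "
import cv2,numpy as np
cv2.imwrite('pics/d1.png',np.hstack([cv2.imread('pics/d1a.png'),cv2.imread('pics/d1b.png')]))"
```

```text
time_s: 25.72
tcp_pos: [692.8, -65.1, 144.0]
orientation: [-3.139, -0.002, 1.998]
contact_force: [-0.6, -0.4, -1.1]
finger_gap: 21.7
finger_force: 59.7
time_s: 25.98
tcp_pos: [691.5, -63.3, 146.6]
orientation: [-3.14, -0.001, 2.002]
contact_force: [-0.1, 0.8, -1.5]
finger_gap: 21.4
finger_force: 59.7
[691.71429663 -63.34594717 146.93730812] [-3.14095208e+00 -5.36872734e-04  2.00209199e+00] 21.598606681442625 crop0 238 130
[691.9306904  -63.4337167  147.16372645] [-3.14130867e+00 -2.27414633e-04  2.00188520e+00] 21.614791039782197 crop0 265 155
```

View pics/d1.png

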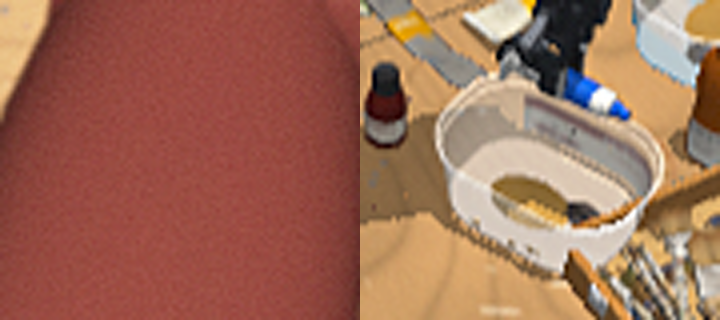

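The syringe is parallel to the tub's long side above it. I'll lower in stages.

```bash
python3 -m jog '[[[0,0,-0.15,0,0,0],[0,0,-0.15,0,0,0],[0,0,-0.05,0,0,0],[0,0,0,0,0,0]]]'; python3 -m jog '[[[0,0,-0.04,0,0,0],[0,0,-0.04,0,0,0],[0,0,0,0,0,0],[0,0,0,0,0,0]]]'; python3 -m jog '[[[0,0,-0.024,0,0,0],[0,0,0,0,0,0],[0,0,0,0,0,0]]]'
```

```text
time_s: 26.58
tcp_pos: [692.2, -63.7, 59.6]
orientation: [-3.141, -0.0, 2.001]
contact_force: [-0.5, -0.5, -0.0]
finger_gap: 21.1
finger_force: 59.7
time_s: 27.08
tcp_pos: [692.7, -64.0, 39.8]
orientation: [3.141, 0.0, 2.001]
contact_force: [0.0, 0.1, -1.6]
finger_gap: 21.7
finger_force: 59.7
time_s: 27.45
tcp_pos: [692.5, -64.0, 33.5]
orientation: [-3.142, -0.0, 2.001]
contact_force: [-0.5, -0.6, -1.0]
finger_gap: 21.8
finger_force: 59.7
```

Free so far. I'll go 9 mm further, then open part way and lift.

```bash
python3 -m jog '[[[0,0,-0.02,0,0,0],[0,0,-0.016,0,0,0],[0,0,0,0,0,0],[0,0,0,0,0,0]]]' && python3 -m jog '[[[0,0,0,0,0,0],[0,0,0,0,0,0],[0,0,0,0,0,0]]]' 36; python3 -m jog '[[[0,0,0.1,0,0,0],[0,0,0.2,0,0,0],[0,0,0.2,0,0,0],[0,0,0,0,0,0]]]'
```

```text
time_s: 27.95
tcp_pos: [692.5, -64.0, 24.5]
orientation: [-3.142, -0.0, 2.001]
contact_force: [0.0, -0.0, -1.1]
finger_gap: 21.5
finger_force: 59.7
time_s: 28.32
tcp_pos: [692.6, -64.0, 24.7]
orientation: [3.141, 0.0, 2.001]
contact_force: [0.1, 0.5, -1.4]
finger_gap: 36.1
finger_force: 0.0
time_s: 28.82
tcp_pos: [695.3, -64.5, 154.6]
orientation: [3.135, 0.005, 2.001]
contact_force: [0.0, -0.1, -0.9]
finger_gap: 35.5
finger_force: 0.0
```

```bash
python3 -m jog '[[[-0.1277,0.1246,0,0,0,0.1827],[-0.1277,0.1246,0,0,0,0.1827],[-0.1277,0.1246,0,0,0,0.1827],[-0.1277,0.1246,0,0,0,0.1827],[-0.1277,0.1246,0,0,0,0.1827],[-0.1277,0.1246,0,0,0,0.1827],[-0.1277,0.1246,0,0,0,0.1827],[0,0,0,0,0,0]]]' 60; python3 -m jog '[[[0,0,-0.1,0,0,0],[0,0,0,0,0,0],[0,0,0,0,0,0]]]'; python3 - <<'E'
from workcell import optics
from h import *
c=optics.capture('scene');pickle.dump(c,open('scene_l.pkl','wb'))
for q in('blue_empty','yellow_empty'):print(q,[(np.round(d['xy']),round(d['score'],2)) for d in optics.recognise(c,q)[:3]])
print(proj(c,(680,-69,20)))
E
```

```text
time_s: 29.82
tcp_pos: [466.4, 155.6, 149.1]
orientation: [-3.141, -0.002, 3.01]
contact_force: [0.6, -0.4, 0.1]
finger_gap: 60.1
finger_force: 0.0
time_s: 30.2
tcp_pos: [469.5, 153.7, 124.8]
orientation: [-3.142, 0.0, 3.004]
contact_force: [0.7, 0.5, 0.1]
finger_gap: 59.8
finger_force: 0.0
blue_empty [(array([309., 201.]), 0.79)]
yellow_empty [(array([228., 185.]), 0.64)]
[[309.9940805  202.71288661]]
```

The blue empty is in the tub. Now the yellow empty.

```bash
python3 -m jog '[[[0,0,-0.16,0,0,0],[0,0,-0.16,0,0,0],[0,0,-0.15,0,0,0],[0,0,0,0,0,0],[0,0,0,0,0,0]]]' && python3 -m jog '[[[0,0,0,0,0,0],[0,0,0,0,0,0],[0,0,0,0,0,0],[0,0,0,0,0,0],[0,0,0,0,0,0]]]' 10 && python3 -m jog '[[[0,0,0.12,0,0,0],[0,0,0.2,0,0,0],[0,0,0.24,0,0,0],[0,0,0,0,0,0],[0,0,0,0,0,0]]]'; python3 - <<'E'
from h import *
c=pickle.load(open('scene_l.pkl','rb'))
im=c['image'][170:235,270:350];ys,xs=np.nonzero(mask(im,'blue'))
for z in (20,): print(len(xs),back(c,(270+xs.mean(),170+ys.mean()),z))
cv2.imwrite('pics/tubs.png',cv2.resize(im,None,fx=7,fy=7,interpolation=2))
E
```

```text
time_s: 30.98
tcp_pos: [470.0, 154.2, 8.3]
orientation: [3.141, 0.001, 3.005]
contact_force: [0.4, -0.9, -0.1]
finger_gap: 60.2
finger_force: 0.0
time_s: 31.6
tcp_pos: [470.0, 154.2, 8.4]
orientation: [3.141, 0.002, 3.005]
contact_force: [-1.3, -0.8, 11.3]
finger_gap: 21.6
finger_force: 58.3
time_s: 32.22
tcp_pos: [468.9, 154.1, 147.1]
orientation: [3.141, 0.0, 3.005]
contact_force: [0.2, -0.2, -1.4]
finger_gap: 21.4
finger_force: 59.5
78 [695.63899425 -74.77335329  20.        ]
```

The blue tape is at (695.6,-74.8), so that syringe lies as released. I'll put yellow beside it with its nozzle the other way so the flanges don't meet.

```bash
python3 -m jog '[[[0.0592,-0.0714,0,0,0,0.2093],[0.0592,-0.0714,0,0,0,0.2093],[0.0592,-0.0714,0,0,0,0.2093],[0.0592,-0.0714,0,0,0,0.2093],[0.0592,-0.0714,0,0,0,0.2093],[0.0592,-0.0714,0,0,0,0.2093],[0.0592,-0.0714,0,0,0,0.2093]]]'; python3 -m jog '[[[0.0592,-0.0714,0,0,0,0.2093],[0.0592,-0.0714,0,0,0,0.2093],[0.0592,-0.0714,0,0,0,0.2093],[0.0592,-0.0714,0,0,0,0.2093],[0.0592,-0.0714,0,0,0,0.2093],[0.0592,-0.0714,0,0,0,0.2093],[0,0,0,0,0,0],[0,0,0,0,0,0]]]';python3 -m jog '[[[0,0,0,0,0,0]]]'
```

```text
time_s: 33.1
tcp_pos: [571.8, 28.6, 145.1]
orientation: [3.139, -0.002, -2.122]
contact_force: [0.1, 0.1, -1.1]
finger_gap: 21.2
finger_force: 59.6
time_s: 34.1
tcp_pos: [660.3, -77.5, 145.6]
orientation: [3.139, 0.002, -1.143]
contact_force: [-0.2, 0.4, -0.5]
finger_gap: 21.6
finger_force: 59.6
time_s: 34.22
tcp_pos: [660.7, -77.3, 146.5]
orientation: [3.141, 0.001, -1.142]
contact_force: [0.1, 0.5, 0.3]
finger_gap: 21.6
finger_force: 59.6
```

```bash
python3 -m jog '[[[0.003,0,-0.15,0,0,0],[0,0,-0.15,0,0,0],[0,0,-0.05,0,0,0],[0,0,0,0,0,0],[0,0,0,0,0,0]]]'; python3 -m jog '[[[0,0,-0.04,0,0,0],[0,0,-0.04,0,0,0],[0,0,0,0,0,0],[0,0,0,0,0,0]]]'
```

```text
time_s: 34.85
tcp_pos: [663.3, -78.1, 61.2]
orientation: [-3.14, -0.001, -1.141]
contact_force: [-0.4, 0.0, -0.8]
finger_gap: 21.2
finger_force: 59.6
time_s: 35.35
tcp_pos: [662.6, -78.5, 40.0]
orientation: [-3.141, -0.001, -1.141]
contact_force: [-1.6, -1.8, 4.6]
finger_gap: 21.6
finger_force: 60.3
```

```bash
python3 -m jog '[[[0,0,0,0,0,0],[0,0,0,0,0,0],[0,0,0,0,0,0]]]' 34; python3 -m jog '[[[0,0,0.1,0,0,0],[0,0,0.2,0,0,0],[0,0,0.2,0,0,0],[-0.2,0.1,0,0,0,0],[-0.2,0.1,0,0,0,0],[-0.2,0.1,0,0,0,0],[-0.2,0.1,0,0,0,0],[0,0,0,0,0,0]]]'; python3 look.py top 680 -69 50 45 40 e1a.png;python3 look.py scene 680 -69 50 45 40 e1b.png; python3 -c "
import cv2,numpy as np
cv2.imwrite('pics/e1.png',np.hstack([cv2.imread('pics/e1a.png'),cv2.imread('pics/e1b.png')]))"
```

```text
time_s: 35.72
tcp_pos: [662.1, -77.8, 39.3]
orientation: [3.141, 0.0, -1.141]
contact_force: [0.3, -0.9, -0.3]
finger_gap: 33.7
finger_force: 0.0
time_s: 36.72
tcp_pos: [458.2, 23.6, 164.4]
orientation: [3.139, 0.002, -1.139]
contact_force: [1.4, -0.1, 0.2]
finger_gap: 34.0
finger_force: 0.0
[461.03874517  22.71833958 164.88946636] [-3.14142208e+00 -5.12937545e-05 -1.13969846e+00] 33.88436245023067 crop0 238 130
[462.61350089  22.17091736 165.04750275] [-3.14032028e+00 -7.92691604e-04 -1.14029267e+00] 33.913053992795575 crop0 265 157
```

View pics/e1.png

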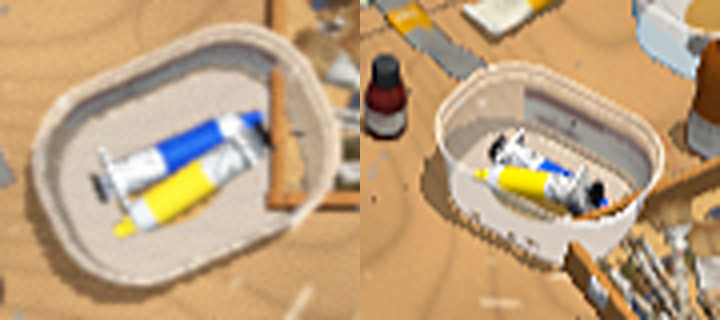

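Both empties lie inside the near tub side by side: blue at (185,155), yellow at (185,190). I'll let things settle and hand in.

```bash
python3 -m jog '[[[0,0,0,0,0,0],[0,0,0,0,0,0],[0,0,0,0,0,0],[0,0,0,0,0,0]]]' && python3 -c "
from workcell import sign_off;print(sign_off())"
```

```text
time_s: 37.33
tcp_pos: [462.3, 21.9, 164.4]
orientation: [3.141, 0.0, -1.141]
contact_force: [-0.1, 1.1, -0.2]
finger_gap: 34.2
finger_force: 0.0
the job is handed in; nothing more can be done
None
```

The job is handed in at 37 s: the blue, red and yellow loaded syringes lie in their own cradles with flanges in the slots and nozzles forward, and both empties are in the nearer tub; I saw each in the camera views, but the hand-in returned no verdict.

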